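Put the fresh clay cup under the roll-top

TASK

Put the raw, unglazed clay cup into the damp box with the roll-top cover, setting it down gently so that it stands upright on the floor inside, and then roll the slatted cover fully shut over it.

Things in the scene. Friction and masses are not known exactly. Their poses are not given: they have to be found in the camera images.
- clay_cup: Raw clay cup: matt grey-brown open tumbler, rigid, 80 mm tall, 54 mm across from 40 mm up to the rim, 45 mm foot, wall 4 mm, about 180 g. Origin: centre of its underside, z up its axis. Starts upright on the table (z = 0) near a blue glazed cup of the same shape and a white jar with a red cap, 11 cm or more between centres.
- damp_box: Fixed half-round bin, cream ends, 316 deep (x), 284 wide (y), 216 mm tall. Origin: centre of underside (z = 0), z up; open front at -x. Floor 12 mm up, clear for x -144..132, y -130..130 mm. Front wall 50 mm high; a fixed shell roofs x > -15. Track axis: along y at x = 0, z = 50 mm; the end panels reach 166 mm from it. Middle of the free front floor: x = -85, y = 0.
- cover (a joint): Travel of the slatted wooden cover (outer radius 156 mm, 85 degrees of arc) about the box's track axis, rad: 0 = fully shut, lower edge down at the front wall; grows as it rolls up and back over the rear shell; 1.65 = open stop. Starts open, 1.4 to 1.65. It stays where it is left; moving it takes 1 to 6 N at the tab.
- cover_grip (a point): Grip point of the cover's yellow tab (22 mm wide along the box's y, 16 thick, 45 long), 32 mm out from the slats. In the box's frame: x = -188 cos a, y = 0, z = 50 + 188 sin a mm, a = 0.349 + joint value: a circle about the track axis. Pinched from above with fingers closing along the box's y, the tab turns between upright fingers as it moves.

How it is judged (in metres and radians):
On the way:
1. the clay cup stands upright on the floor of the damp box, let go, while the cover is still open (z of clay_cup in the frame of damp_box between 0.004 and 0.022 m and x of clay_cup in the frame of damp_box between -0.144 and 0.132 m and y of clay_cup in the frame of damp_box between -0.13 and 0.13 m and angle between clay_cup's own z axis and vertical below 0.2 rad and contact force between the fingers and clay_cup below 0.1 N and value of joint cover above 0.6 rad), for 0.2 s.
At the end, for the whole second after the job is handed in: The cover is within 0.1 rad (15 mm of travel) of fully shut, and the clay cup stands inside the damp box on its floor, upright within 0.2 rad (11 degrees) and at rest (value of joint cover below 0.1 rad and z of clay_cup in the frame of damp_box between 0.004 and 0.022 m and x of clay_cup in the frame of damp_box between -0.144 and 0.132 m and y of clay_cup in the frame of damp_box between -0.13 and 0.13 m and angle between clay_cup's own z axis and vertical below 0.2 rad and linear speed of clay_cup below 0.02 m/s); the robot touches nothing.
It fails at once if the clay cup is dropped (it falls free by more than about 25 mm) (linear speed of clay_cup above 0.7 m/s and contact force between the fingers and clay_cup below 0.1 N).
It also fails if it takes over 50 s, if anything falls off the work surface, if the arm or the gripper's body presses on something with over 40 N, if the wrist force passes 120 N, or if a joint passes its speed limit or range.

ROBOT

A 6-joint arm with a two-finger parallel gripper is mounted at the origin on the work surface. World frame = base frame: x ahead of the robot, y to its left, z up, the work surface at z = 0. Lengths are in m, angles in degrees, forces in N, time in s.
With the tool pointing down it reaches from about 0.4 to 0.825 m from the base axis. Payload 7 kg.
Tool frame: the origin (TCP) lies at the very end of the fingers, on their centre line; the grasp point (between the pads) lies 19 mm behind it; z points along the fingers, y is the line along which they close (so a half turn about z gives the same grasp; the last joint's range is limited). The gripper opens to 88 mm and grips with 3 to 60 N. Pads are 19 mm wide; open, the fingers measure 130 mm over their backs; the gripper's body (78 mm by 193 mm) begins 47 mm behind the grasp point.
Start: joints at [89.674, 20.546, 0.682, 0, -70.136, -16.507], TCP at [0.195, 0.646, 0.227] pointing down, gripper open.
Joint ranges: [-176.03, 176.03], [-82.01, 121.73], [-58.28, 71.71], [-173.87, 95.51], [-174.79, -0.11], [-173.66, 173.66]. Speed limits (degrees/s): [136.94, 136.94, 172.46, 180, 180, 180].

INTERFACE

Orientations are given as [roll, pitch, yaw] about the fixed x, y, z axes, in that order (R = Rz(yaw) Ry(pitch) Rx(roll)).
In Python, from plant import ctrl, viewer gives the robot as it stands.
- The arm moves only by the tool servo_tool, never from a script. Its argument "rows" is a list of rows, each a list of 6 numbers: the shift along the world's x, y, z in mm, then the turn, a rotation vector about the world's x, y, z in degrees. A call has 1 to 5 rows; each row shifts and turns the commanded pose from where the row before left it; what a row does not reach is not made up. A row lasts 1/12 s, in which the tool goes at most 41.7 mm and 7.16 degrees, less where a joint would pass 70% of its speed; a pose out of reach is approached as far as the arm can. A call is refused whole if a number of a shift passes 41.7 or a number of a turn 7.16, either way. A call with a gripper value outside its range is refused whole. "fingers" is the finger opening in mm, from 0 to 87.6, set as the call begins (left out, the last holds). The fingers move at their own pace and stop on an object; the grip force is fixed at half the most. Time passes only in rows, so rows that do not move let the fingers close. It gives the time, the measured TCP pose, the force and the opening at its end, in the units of the state.
- ctrl.get_obs(): the state, without advancing time (a new reading comes with each control period).
- viewer.snapshot(name): name is "scene" or "top"; returns (picture, depth): 400x640x3 uint8, red, green, blue; 400x640 float32, m along the optical axis (not along the pixel's ray), 0 where there is no reading.
- viewer.calibration(name): a dict with "fx", "fy", "cx", "cy" (pixels), "origin" and "rotation" of the camera in the world. Camera axes: x right, y up, looking along -z (the intrinsics and any distortion apply to the point x, -y, -z); pixel columns grow to the right and rows downward; lengths in m; the calibration is good to about 2 mm. A picture is of the moment at which its call begins. calibration takes no time and is no camera call.
- ctrl.close_job(): hands the job in, once; it reports no verdict.
The state is a dict: "clock": time; "joint_pos": joint angles; "qvel": joint speeds; "tau": joint torques, N m; "tool_pos": TCP position; "orientation": TCP orientation; "force": force on the tool from outside, world axes, zero at the start; "moment": the same for the moment, N m; "opening": finger opening in m.
Only numpy, scipy, OpenCV 4.12 (cv2) and the standard library are available. Lean on these libraries where they do the work, as an engineer would, in place of code of your own. Each camera call takes 0.05 s, during which the arm holds its last target. There are 200 camera calls.

## Working session

There is one attempt and no reset: what is moved stays moved. The work goes in short steps, Python scripts to look and compute and a tool call to move; the robot and the scene stay as the last step left them, time stands still between calls to the robot, and variables do not carry over. Pictures are saved under pics/ and viewed, on a budget of 10 in all, crops included, one or two more only if the job needs it, and the job is handed in when it is done.

Besides the shell and the picture viewer there is one more tool, called after "Request:" as a command line: name --pt "numbers of a row" for each row, then --argument value for the rest. servo_tool: Moves the arm, as the interface text tells. Its arguments: {"type":"object","properties":{"rows":{"type":"array","items":{"type":"array","items":{"type":"number"}}},"fingers":{"type":"number"}},"required":["rows"]}

```bash
mkdir -p pics; cat > h.py <<'E'
import numpy as np, cv2
from plant import ctrl, viewer
def shot(n, f=None):
    im,d=viewer.snapshot(n)
    if f: cv2.imwrite('pics/'+f, im[:,:,::-1])
    return im,d,viewer.calibration(n)
def cloud(d,c):
    v,u=np.mgrid[:d.shape[0],:d.shape[1]]
    p=np.stack([(u-c['cx'])/c['fx']*d, -(v-c['cy'])/c['fy']*d, -d],-1)
    return p@np.array(c['rotation']).T+np.array(c['origin'])
E
python3 - <<'E'
from h import *
a,d,c=shot('top','top.png'); b,e,c2=shot('scene','scene.png')
cv2.imwrite('pics/both.png',cv2.resize(np.vstack([a,b])[:,:,::-1],None,fx=.75,fy=.75))
for k in(c,c2):print(k)
np.savez('s.npz',a=a,d=d,b=b,e=e)
print(ctrl.get_obs())
E
```

```text
{'fx': 390.86905752408495, 'fy': 390.86905752408495, 'cx': 327.80128955360544, 'cy': 206.24787135375865, 'origin': array([0.47675568, 0.04365425, 0.92488591]), 'rotation': array([  7.81994256,  -0.77958507, -89.74940144])}
{'fx': 440.58354506458966, 'fy': 440.58354506458966, 'cx': 322.95150664746217, 'cy': 197.65720226349012, 'origin': array([ 0.32433785, -0.01430962,  0.95816468]), 'rotation': array([ 1.83146094e+01, -6.91508215e-02, -7.98924872e+01])}
{'clock': 0.1, 'joint_pos': array([ 8.96757082e+01,  2.05860649e+01,  6.37363065e-01, -1.60307490e-02,
       -7.01367726e+01, -1.65041395e+01]), 'qvel': array([ 0.00436751, -0.09813706,  0.06769839,  0.09581479,  0.05503926,
       -0.03076075]), 'tau': array([-5.22406262e-04, -5.84162557e+01,  2.93752384e+01,  7.01563284e+00,
        1.01573789e-02, -4.78443337e-05]), 'tool_pos': array([0.1953579 , 0.64563662, 0.22572344]), 'orientation': array([ 1.79913766e+02, -9.83412342e-03, -1.68338820e+01]), 'force': array([0.68702838, 0.26036528, 0.8465804 ]), 'moment': array([-0.01622487, -0.00738786,  0.01999678]), 'opening': 0.08792739758200031}
```

View pics/both.png

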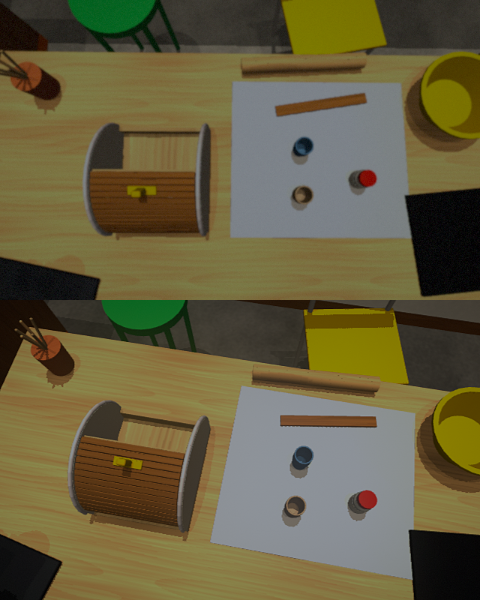

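The pictures show, in 0.75 scale top view, the clay cup at (303,195), the blue cup at (303,147) and the jar at (365,178). The box sits around (150,180) with its opening facing up the image, away from the robot, and the yellow tab is at (141,191).

```bash
cat > h.py <<'E'
import numpy as np, cv2
from scipy.spatial.transform import Rotation as R
from plant import ctrl, viewer
def shot(n, f=None):
    im,d=viewer.snapshot(n)
    if f: cv2.imwrite('pics/'+f, im[:,:,::-1])
    return im,d,viewer.calibration(n)
def cloud(d,c):
    v,u=np.mgrid[:d.shape[0],:d.shape[1]]
    p=np.stack([(u-c['cx'])/c['fx']*d, -(v-c['cy'])/c['fy']*d, -d],-1)
    p=p@R.from_euler('xyz',c['rotation'],degrees=True).as_matrix().T+np.array(c['origin'])
    p[d==0]=np.nan
    return p
E
python3 - <<'E'
from h import *
s=np.load('s.npz')
for n,i,d in(('top','a','d'),('scene','b','e')):
    im=s[i]; P=cloud(s[d],viewer.calibration(n)); z=P[...,2]
    print(n,'table z',np.nanmedian(z[(P[...,0]>.4)&(P[...,0]<.7)&(abs(P[...,1]+.1)<.25)]), np.isnan(z).mean())
    m=((z>.05)&(P[...,0]>.25)&(P[...,0]<.72)&(P[...,1]<.1)&(P[...,1]>-.35)).astype(np.uint8)
    k,l,st,ce=cv2.connectedComponentsWithStats(m)
    for j in range(1,k):
        if st[j,4]<60: continue
        q=P[l==j]; zt=np.percentile(q[:,2],95); r=q[abs(q[:,2]-zt)<.006]
        (cx,cy),rad=cv2.minEnclosingCircle(r[:,:2].astype(np.float32))
        print('obj',st[j],'ztop',zt.round(4),'circ',np.round([cx,cy,rad],4),im[l==j].mean(0).round())
    h=cv2.cvtColor(im,cv2.COLOR_RGB2HSV)
    y=(h[...,0]>22)&(h[...,0]<34)&(h[...,1]>180)&(h[...,2]>70)&(z>.15)&(z<.32)&(P[...,1]>.1)
    q=P[y]; print('tab',y.sum(),q.mean(0).round(4),q.min(0).round(4),q.max(0).round(4),'top',q[q[:,2]>q[:,2].max()-.012].mean(0).round(4))
    # box rim: end panels (greyish) 
    g=(h[...,1]<70)&(z>.1)&(z<.3)&(P[...,1]>.1)&(P[...,1]<.7)&(P[...,0]>.2)&(P[...,0]<.8)
    k,l,st,ce=cv2.connectedComponentsWithStats(g.astype(np.uint8))
    for j in range(1,k):
        if st[j,4]<150: continue
        q=P[l==j]; print('grey',st[j],q.min(0).round(3),q.max(0).round(3),'top',q[q[:,2]>.205].mean(0).round(4))
        w=q[q[:,2]>.2]; print('   dir',np.polyfit(w[:,0],w[:,1],1))
    cv2.imwrite('pics/g_%s.png'%n,(g*255).astype(np.uint8))
E
```

```text
top table z 0.00022682475080537667 0.00405859375
obj [392 182  26  26 261] ztop 0.0806 circ [ 0.6216 -0.1384  0.027 ] [35. 51. 63.]
obj [472 226  30  25 597] ztop 0.0866 circ [ 0.5261 -0.3186  0.0251] [105.  29.  22.]
obj [391 248  27  25 250] ztop 0.0809 circ [ 0.4782 -0.1341  0.027 ] [78. 65. 48.]
tab 450 [0.4865 0.285  0.216 ] [0.4721 0.2531 0.1956] [0.4974 0.3263 0.2476] top [0.4789 0.2868 0.2434]
grey [ 110  164   39  149 2056] [0.37  0.416 0.1  ] [0.679 0.43  0.216] top [0.5226 0.4226 0.2094]
   dir [-0.0027024   0.42353863]
grey [ 260  165   16  149 1593] [0.369 0.146 0.1  ] [0.677 0.161 0.217] top [0.5229 0.152  0.21  ]
   dir [-0.00389944  0.15366537]
scene table z 0.00016631256571331132 0.00415234375
obj [390 194  28  29 345] ztop 0.0806 circ [ 0.6231 -0.1354  0.0274] [51. 63. 74.]
obj [471 253  32  29 685] ztop 0.0861 circ [ 0.5285 -0.316   0.0252] [119.  43.  39.]
obj [379 261  29  28 301] ztop 0.0804 circ [ 0.4791 -0.1312  0.0271] [90. 77. 63.]
tab 387 [0.485  0.285  0.2168] [0.4709 0.2556 0.1999] [0.498  0.3248 0.2468] top [0.4781 0.2898 0.2436]
grey [  90  134   62  144 1255] [0.369 0.419 0.1  ] [0.677 0.431 0.216] top [0.5229 0.4248 0.2099]
   dir [2.95087410e-04 4.24138676e-01]
grey [ 236  154   39  150 1112] [0.368 0.148 0.1  ] [0.675 0.16  0.216] top [0.5225 0.154  0.2102]
   dir [-0.00188221  0.15459681]
```

Measured against the given sizes:

| Item | Measured (m) | Check |
|---|---|---|
| Clay cup | (0.479, -0.133) | rim at z 0.0805, radius 27 mm |
| Box centre | (0.5225, 0.2885) | yaw about 180°, front at +x |
| Tab | a ≈ 1.80 rad, joint ≈ 1.45 | fits the grip circle |

Everything agrees, so I'm moving.

Request:
servo_tool --pt "14 -28 25 0 0 3.4" --pt "14 -28 25 0 0 3.4" --pt "14 -28 25 0 0 3.4" --pt "14 -28 25 0 0 3.4" --pt "14 -35 10 0 0 3.2" --fingers 87.6

```text
clock: 0.52
tool_pos: [0.2665, 0.4991, 0.3395]
orientation: [-179.8, -0.1, 0.2]
force: [0.6, -0.4, 0.5]
opening: 0.0878
```

Request:
servo_tool --pt "14 -38 0 0 0 0" --pt "14 -38 0 0 0 0" --pt "14 -38 0 0 0 0" --pt "14 -38 0 0 0 0" --pt "14 -38 0 0 0 0"

```text
clock: 0.93
tool_pos: [0.3355, 0.3069, 0.3364]
orientation: [-180.0, 0.0, -0.0]
force: [1.1, 0.2, 0.3]
opening: 0.0875
```

Request:
servo_tool --pt "14 -38 0 0 0 0" --pt "14 -38 0 0 0 0" --pt "14 -38 0 0 0 0" --pt "14 -38 0 0 0 0" --pt "14 -38 0 0 0 0"

```text
clock: 1.35
tool_pos: [0.4053, 0.117, 0.3367]
orientation: [-180.0, -0.0, 0.0]
force: [1.6, 0.9, 0.3]
opening: 0.0876
```

Request:
servo_tool --pt "13 -38 -5 0 0 0" --pt "13 -38 -5 0 0 0" --pt "13 -38 -10 0 0 0" --pt "13 -38 -10 0 0 0" --pt "13 -38 -10 0 0 0"

```text
clock: 1.77
tool_pos: [0.4704, -0.0731, 0.2962]
orientation: [-180.0, -0.0, -0.0]
force: [1.1, 0.8, -0.2]
opening: 0.0874
```

Request:
servo_tool --pt "9 -30 -25 0 0 0" --pt "0 -30 -25 0 0 0" --pt "0 0 -40 0 0 0" --pt "0 0 -30 0 0 0" --pt "0 0 -20 0 0 0"

```text
clock: 2.18
tool_pos: [0.4772, -0.1318, 0.1531]
orientation: [-180.0, 0.2, -0.2]
force: [-1.4, 0.9, -0.5]
opening: 0.0877
```

Request:
servo_tool --pt "0 0 0 0 0 0" --pt "0 0 0 0 0 0"

```text
clock: 2.35
tool_pos: [0.4789, -0.1312, 0.1561]
orientation: [180.0, 0.1, -0.0]
force: [0.8, 0.4, 1.4]
opening: 0.0878
```

```bash
python3 - <<'E'
from h import *
im,d,c=shot('scene'); i2,d2,c2=shot('top')
cv2.imwrite('pics/p2.png',np.hstack([im[150:400,250:550],i2[150:400,250:550]])[:,:,::-1])
print(ctrl.get_obs()['tool_pos'])
E
```

```text
[ 0.48059496 -0.13087472  0.1581361 ]
```

View pics/p2.png

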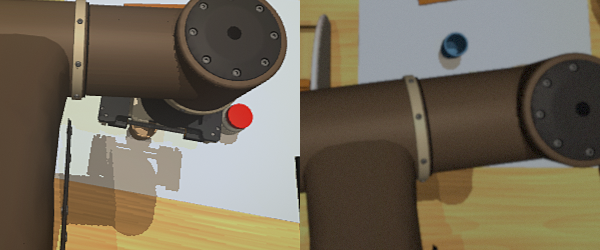

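The view shows the cup just between the open fingers at scene crop (140,130), with the jar clear at (237,117). I'm going down now.

Request:
servo_tool --pt "-1 -1 -25 0 0 0" --pt "0 -1 -25 0 0 0" --pt "0 0 -25 0 0 0" --pt "0 0 -22 0 0 0" --pt "0 0 -14 0 0 0"

```text
clock: 2.87
tool_pos: [0.4792, -0.1326, 0.0455]
orientation: [-180.0, -0.1, -0.0]
force: [-0.3, -0.6, -0.0]
opening: 0.0872
```

Request:
servo_tool --pt "0 0 0 0 0 0" --pt "0 0 0 0 0 0"

```text
clock: 3.03
tool_pos: [0.4795, -0.1328, 0.0467]
orientation: [180.0, -0.1, 0.0]
force: [0.5, -0.1, 0.5]
opening: 0.0877
```

Request:
servo_tool --pt "0 0 0 0 0 0" --pt "0 0 0 0 0 0" --pt "0 0 0 0 0 0" --pt "0 0 0 0 0 0" --pt "0 0 0 0 0 0" --fingers 40

```text
clock: 3.45
tool_pos: [0.4788, -0.1329, 0.0462]
orientation: [-180.0, -0.1, -0.0]
force: [-0.4, -1.0, -0.1]
opening: 0.06
```

Request:
servo_tool --pt "0 0 0 0 0 0" --pt "0 0 0 0 0 0" --pt "0 0 0 0 0 0" --pt "0 0 0 0 0 0" --pt "0 0 0 0 0 0"

```text
clock: 3.87
tool_pos: [0.4788, -0.1331, 0.0459]
orientation: [180.0, -0.0, -0.0]
force: [-1.0, -2.7, 5.7]
opening: 0.0521
```

Request:
servo_tool --pt "0 0 5 0 0 0" --pt "0 0 10 0 0 0" --pt "0 0 15 0 0 0" --pt "0 0 20 0 0 0" --pt "0 0 25 0 0 0"

```text
clock: 4.28
tool_pos: [0.4768, -0.1327, 0.1199]
orientation: [-180.0, 0.2, -0.1]
force: [0.7, 0.4, -2.4]
opening: 0.0524
```

Request:
servo_tool --pt "0 0 30 0 0 0" --pt "0 0 30 0 0 0" --pt "0 0 30 0 0 0" --pt "0 0 30 0 0 0" --pt "0 0 30 0 0 0"

```text
clock: 4.7
tool_pos: [0.4775, -0.1326, 0.2717]
orientation: [-180.0, 0.1, -0.0]
force: [0.5, -0.1, -2.5]
opening: 0.0521
```

Request:
servo_tool --pt "0 0 30 0 0 0" --pt "0 0 25 0 0 0" --pt "0 0 15 0 0 0" --pt "0 0 5 0 0 0" --pt "0 0 0 0 0 0"

```text
clock: 5.12
tool_pos: [0.4786, -0.1327, 0.3461]
orientation: [-180.0, -0.1, -0.0]
force: [-0.7, -0.1, -2.4]
opening: 0.0523
```

The cup is held: the wrist force shows about its weight. Next I carry it over the box front.

Request:
servo_tool --pt "8 20 0 0 0 0" --pt "14 36 0 0 0 0" --pt "14 36 0 0 0 0" --pt "14 36 0 0 0 0" --pt "14 36 0 0 0 0"

```text
clock: 5.53
tool_pos: [0.5419, 0.0327, 0.3434]
orientation: [180.0, 0.2, -0.1]
force: [0.9, 0.1, -2.9]
opening: 0.0524
```

Request:
servo_tool --pt "14 36 0 0 0 0" --pt "14 36 0 0 0 0" --pt "14 36 0 0 0 0" --pt "14 36 0 0 0 0" --pt "14 36 0 0 0 0"

```text
clock: 5.95
tool_pos: [0.612, 0.2129, 0.3429]
orientation: [179.9, 0.2, -0.0]
force: [-0.3, -0.4, -0.9]
opening: 0.052
```

Request:
servo_tool --pt "0 36 0 0 0 0" --pt "0 26 0 0 0 0" --pt "0 14 0 0 0 0" --pt "0 0 0 0 0 0" --pt "0 0 0 0 0 0"

```text
clock: 6.37
tool_pos: [0.6118, 0.2875, 0.3432]
orientation: [179.9, 0.2, 0.0]
force: [-0.4, -1.1, -2.5]
opening: 0.0522
```

```bash
python3 - <<'E'
from h import *
im,d,c=shot('scene'); i2,d2,c2=shot('top')
cv2.imwrite('pics/p3.png',np.vstack([im[80:360,50:500],i2[80:360,50:500]])[:,:,::-1])
o=ctrl.get_obs();print(o['tool_pos'],o['joint_pos'])
P=cloud(d,c); m=(P[...,0]>.2)&(P[...,0]<.55)&(P[...,1]>.1)&(P[...,1]<.45)&(P[...,2]>.27)
print('lowest arm z over box (seen)',np.percentile(P[m][:,2],[1,10,50,90]))
E
```

```text
[0.61218469 0.28617157 0.34462856] [ 4.15384600e+01  1.81584384e+01  1.22471529e+01 -7.46092429e-03
 -8.41833871e+01  4.84059534e+01]Traceback (most recent call last):
  File "<stdin>", line 6, in <module>
    return _quantile_unchecked(
        a, q, axis, out, overwrite_input, method, keepdims, weights)
    return _ureduce(a,
                    func=_quantile_ureduce_func,
    ...<5 lines>...
                    overwrite_input=overwrite_input,
                    method=method)
    r = func(a, **kwargs)
    result = _quantile(arr,
                       quantiles=q,
    ...<2 lines>...
                       out=out,
                       weights=wgt)
    slices_having_nans = np.isnan(arr[-1, ...])
                                  ~~~^^^^^^^^^
IndexError: index -1 is out of bounds for axis 0 with size 0
```

View pics/p3.png

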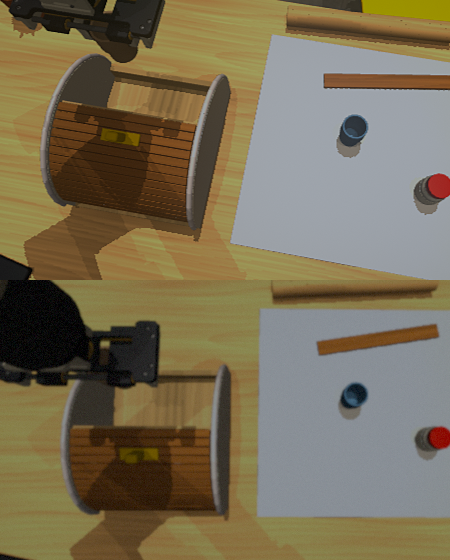

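The cup hangs in the gripper at upper crop (120,50), over the open front of the box. The cover edge is behind it. I lower part way and check for clearance.

Request:
servo_tool --pt "0 2 -20 0 0 0" --pt "0 0 -30 0 0 0" --pt "0 0 -30 0 0 0" --pt "0 0 -30 0 0 0" --pt "0 0 -15 0 0 0"

```text
clock: 6.88
tool_pos: [0.6108, 0.2866, 0.2166]
orientation: [179.9, 0.2, -0.2]
force: [-1.2, -0.8, -3.5]
opening: 0.0521
```

Request:
servo_tool --pt "0 0 -20 0 0 0" --pt "0 0 -20 0 0 0" --pt "0 0 -10 0 0 0" --pt "0 0 0 0 0 0"

```text
clock: 7.22
tool_pos: [0.6113, 0.2871, 0.168]
orientation: [179.9, 0.2, -0.1]
force: [-0.7, 0.4, -1.5]
opening: 0.0524
```

```bash
python3 - <<'E'
from h import *
im,d,c=shot('scene'); i2,d2,c2=shot('top')
cv2.imwrite('pics/p4.png',np.vstack([im[50:350,0:450],i2[50:350,0:450]])[:,:,::-1])
o=ctrl.get_obs();print(o['tool_pos'],o['force'])
for dd,cc in((d,c),(d2,c2)):
    P=cloud(dd,cc); m=(P[...,0]>.0)&(P[...,0]<.72)&(P[...,1]>.05)&(P[...,1]<.6)&(P[...,2]>.26)
    q=P[m]
    for x in np.arange(.0,.7,.05):
        w=q[abs(q[:,0]-x)<.025]
        if len(w)>20: print(round(x,2),len(w),np.percentile(w,[1,99],0).round(3).tolist())
E
```

```text
[0.61293707 0.28846087 0.17133998] [ 1.11512766  0.64204101 -1.3745706 ]
0.5 2075 [[0.483, 0.32, 0.515], [0.525, 0.367, 0.579]]
0.55 9386 [[0.526, 0.258, 0.275], [0.575, 0.357, 0.607]]
0.6 8824 [[0.575, 0.196, 0.268], [0.623, 0.38, 0.61]]
0.65 891 [[0.625, 0.193, 0.262], [0.649, 0.274, 0.577]]
0.4 1246 [[0.376, 0.264, 0.588], [0.424, 0.306, 0.632]]
0.45 76 [[0.425, 0.307, 0.58], [0.435, 0.316, 0.591]]
0.5 1283 [[0.485, 0.318, 0.516], [0.525, 0.359, 0.573]]
0.55 7251 [[0.526, 0.256, 0.277], [0.575, 0.33, 0.609]]
0.6 11619 [[0.575, 0.196, 0.273], [0.624, 0.364, 0.612]]
0.65 4140 [[0.625, 0.194, 0.268], [0.657, 0.317, 0.612]]
```

View pics/p4.png

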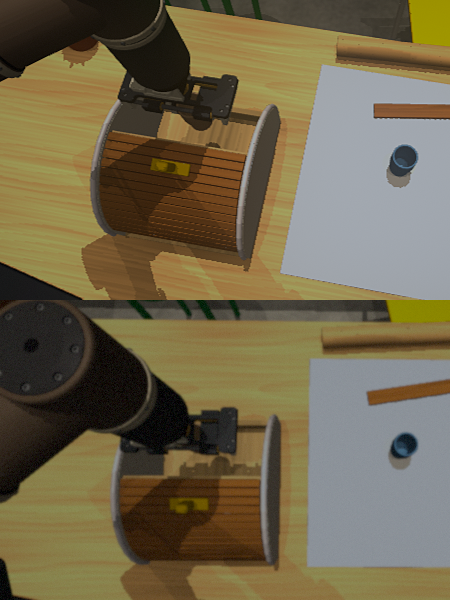

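The gripper sits between the end panels, and the arm is well above the cover. I continue down slowly.

Request:
servo_tool --pt "3 0 -20 0 0 0" --pt "2 0 -20 0 0 0" --pt "0 0 -20 0 0 0" --pt "0 0 -20 0 0 0" --pt "0 0 -10 0 0 0"

```text
clock: 7.73
tool_pos: [0.6174, 0.2888, 0.0799]
orientation: [180.0, 0.0, -0.1]
force: [-0.9, -1.2, -2.3]
opening: 0.0526
```

Request:
servo_tool --pt "0 0 -5 0 0 0" --pt "0 0 -3 0 0 0" --pt "0 0 -3 0 0 0" --pt "0 0 0 0 0 0" --pt "0 0 0 0 0 0"

```text
clock: 8.15
tool_pos: [0.618, 0.2894, 0.0706]
orientation: [-180.0, -0.1, -0.0]
force: [0.2, 0.2, -1.5]
opening: 0.0521
```

Request:
servo_tool --pt "0 0 -3 0 0 0" --pt "0 0 -3 0 0 0" --pt "0 0 -2 0 0 0" --pt "0 0 0 0 0 0" --pt "0 0 0 0 0 0"

```text
clock: 8.57
tool_pos: [0.6174, 0.289, 0.0613]
orientation: [180.0, 0.0, -0.0]
force: [-0.3, 0.5, -0.6]
opening: 0.0523
```

Request:
servo_tool --pt "0 0 -2 0 0 0" --pt "0 0 -1 0 0 0" --pt "0 0 0 0 0 0"

```text
clock: 8.82
tool_pos: [0.6173, 0.289, 0.0583]
orientation: [180.0, 0.0, -0.0]
force: [0.5, 0.5, -1.3]
opening: 0.0523
```

Request:
servo_tool --pt "0 0 -1 0 0 0" --pt "0 0 0 0 0 0" --pt "0 0 -1 0 0 0" --pt "0 0 0 0 0 0"

```text
clock: 9.15
tool_pos: [0.6181, 0.289, 0.0579]
orientation: [-180.0, -0.1, -0.0]
force: [-2.3, -2.9, 6.4]
opening: 0.0524
```

The wrist force turned upward at the expected height, so the cup is on the floor. I release it.

Request:
servo_tool --pt "0 0 0 0 0 0" --pt "0 0 0 0 0 0" --pt "0 0 0 0 0 0" --pt "0 0 0 0 0 0" --pt "0 0 0 0 0 0" --fingers 86

```text
clock: 9.57
tool_pos: [0.6174, 0.2891, 0.0564]
orientation: [180.0, 0.0, -0.0]
force: [-0.8, -0.6, 0.6]
opening: 0.0802
```

Request:
servo_tool --pt "0 0 0 0 0 0" --pt "0 0 0 0 0 0" --pt "0 0 0 0 0 0" --pt "0 0 0 0 0 0"

```text
clock: 9.9
tool_pos: [0.6175, 0.2891, 0.0565]
orientation: [180.0, 0.0, -0.0]
force: [-0.2, -0.7, -0.5]
opening: 0.0862
```

Request:
servo_tool --pt "0 0 10 0 0 0" --pt "0 0 20 0 0 0" --pt "0 0 30 0 0 0" --pt "0 0 35 0 0 0" --pt "0 0 35 0 0 0"

```text
clock: 10.32
tool_pos: [0.6172, 0.2887, 0.1884]
orientation: [180.0, 0.0, -0.0]
force: [1.3, 0.2, -0.5]
opening: 0.0861
```

Request:
servo_tool --pt "0 0 35 0 0 0" --pt "0 0 35 0 0 0" --pt "0 0 35 0 0 0" --pt "0 0 35 0 0 0" --pt "0 0 10 0 0 0"

```text
clock: 10.73
tool_pos: [0.619, 0.2892, 0.3446]
orientation: [-179.7, -0.5, -0.0]
force: [0.2, -0.7, 1.9]
opening: 0.086
```

```bash
python3 - <<'E'
from h import *
im,d,c=shot('scene'); i2,d2,c2=shot('top')
cv2.imwrite('pics/p5.png',np.vstack([im[50:350,0:450],i2[50:350,0:450]])[:,:,::-1])
o=ctrl.get_obs();print(o['tool_pos'],o['force'],o['opening'])
for im,d,c in((im,d,c),(i2,d2,c2)):
    P=cloud(d,c); h=cv2.cvtColor(im,cv2.COLOR_RGB2HSV);z=P[...,2]
    y=(h[...,0]>22)&(h[...,0]<34)&(h[...,1]>180)&(h[...,2]>60)&(z>.15)&(z<.27)&(P[...,1]>.1)&(P[...,1]<.45)&(P[...,0]<.72)
    q=P[y]; print('tab',y.sum(),np.percentile(q,[0,50,100],0).round(4).tolist(), 'top',q[q[:,2]>q[:,2].max()-.012].mean(0).round(4),(q[:,2]>q[:,2].max()-.012).sum())
    m=(P[...,0]>.57)&(P[...,0]<.66)&(abs(P[...,1]-.289)<.06)&(z>.08)&(z<.105)
    if m.sum()>10: q=P[m]; print('cup',m.sum(),np.percentile(q,[1,50,99],0).round(4).tolist(),cv2.minEnclosingCircle(q[:,:2].astype(np.float32)))
E
```

```text
[0.61838935 0.28936723 0.3414548 ] [ 0.53244741  0.55411368 -0.64438753] 0.0858558042548669
tab 369 [[0.4707, 0.2557, 0.2005], [0.4837, 0.2815, 0.2068], [0.4976, 0.3238, 0.2489]] top [0.4779 0.2896 0.2438] 110
cup 224 [[0.5909, 0.2642, 0.0802], [0.6163, 0.2897, 0.0894], [0.6429, 0.3159, 0.0943]] ((0.6164575815200806, 0.291503369808197), 0.028134699910879135)
tab 343 [[0.4721, 0.2535, 0.2013], [0.4862, 0.2811, 0.2065], [0.4974, 0.3216, 0.2466]] top [0.4787 0.2872 0.2437] 93
cup 196 [[0.5909, 0.2609, 0.0803], [0.6171, 0.2879, 0.0895], [0.6429, 0.3124, 0.0933]] ((0.6172226071357727, 0.2876046895980835), 0.02703704871237278)
```

View pics/p5.png

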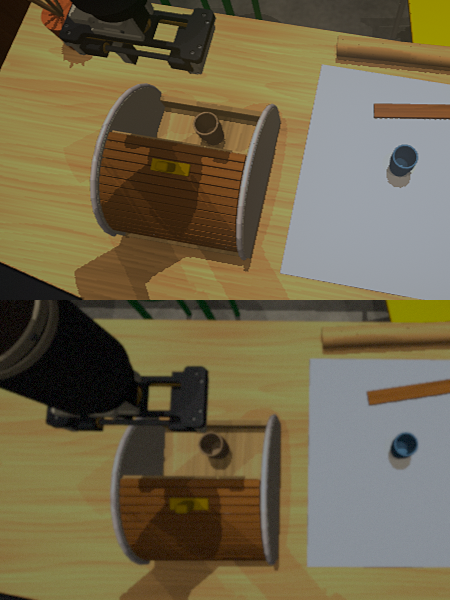

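The cup stands upright in the box, rim centred at about (0.617, 0.289) with its top near z 0.092. The hand is empty above it and the cover has not moved. Next is the tab, grip point about (0.480, 0.2885, 0.233).

Request:
servo_tool --pt "-20 0 0 0 0 0" --pt "-35 0 0 0 0 0" --pt "-35 0 0 0 0 0" --pt "-33 0 -10 0 0 0" --pt "-15 -1 -15 0 0 0" --fingers 56

```text
clock: 11.25
tool_pos: [0.4769, 0.2878, 0.3129]
orientation: [-179.9, -0.1, 0.0]
force: [0.6, 0.9, -0.2]
opening: 0.0591
```

Request:
servo_tool --pt "0 0 -15 0 0 0" --pt "0 0 -10 0 0 0" --pt "0 0 0 0 0 0" --pt "0 0 0 0 0 0"

```text
clock: 11.58
tool_pos: [0.4797, 0.2878, 0.2861]
orientation: [179.9, 0.0, -0.0]
force: [-0.1, 0.2, 1.1]
opening: 0.0558
```

```bash
python3 - <<'E'
from h import *
o=ctrl.get_obs();print(o['tool_pos'],o['orientation'],o['force'],o['opening'])
x0,z0=.5225,.05
a=np.linspace(1.797,.349,26); p=np.c_[x0+.188*np.cos(a),z0+.188*np.sin(a)-.019]
print((p[0]).round(4)); 
for i in range(1,26): print(i,np.round(1000*(p[i]-p[i-1]),1),p[i].round(4))
E
```

```text
[0.47967031 0.28779739 0.28614288] [ 1.79920504e+02  4.52418855e-02 -4.28537037e-02] [-0.07617731  0.20072423  1.10169536] 0.055793619836160095
[0.4803 0.2142]
1 [10.7  2.1] [0.491  0.2163]
2 [10.8  1.5] [0.5018 0.2179]
3 [10.9  0.9] [0.5126 0.2187]
4 [10.9  0.3] [0.5235 0.219 ]
5 [10.9 -0.4] [0.5344 0.2186]
6 [10.8 -1. ] [0.5453 0.2176]
7 [10.8 -1.6] [0.556 0.216]
8 [10.7 -2.3] [0.5667 0.2137]
9 [10.5 -2.9] [0.5772 0.2109]
10 [10.3 -3.5] [0.5875 0.2074]
11 [10.1 -4.1] [0.5976 0.2033]
12 [ 9.9 -4.6] [0.6074 0.1987]
13 [ 9.6 -5.2] [0.617  0.1935]
14 [ 9.2 -5.7] [0.6263 0.1878]
15 [ 8.9 -6.3] [0.6352 0.1815]
16 [ 8.5 -6.8] [0.6437 0.1747]
17 [ 8.1 -7.3] [0.6518 0.1675]
18 [ 7.7 -7.7] [0.6595 0.1598]
19 [ 7.2 -8.1] [0.6667 0.1516]
20 [ 6.7 -8.6] [0.6735 0.1431]
21 [ 6.2 -8.9] [0.6797 0.1341]
22 [ 5.7 -9.3] [0.6854 0.1249]
23 [ 5.2 -9.6] [0.6906 0.1153]
24 [ 4.6 -9.9] [0.6951 0.1054]
25 [  4.  -10.1] [0.6992 0.0953]
```

Down 71 mm to the tab, then close.

Request:
servo_tool --pt "0 0 -20 0 0 0" --pt "1 1 -20 0 0 0" --pt "0 0 -18 0 0 0" --pt "0 0 -12 0 0 0" --pt "0 0 0 0 0 0"

```text
clock: 12.0
tool_pos: [0.4803, 0.2882, 0.2142]
orientation: [179.8, 0.2, -0.1]
force: [-0.5, 0.3, -0.4]
opening: 0.0561
```

Request:
servo_tool --pt "0 0 0 0 0 0" --pt "0 0 0 0 0 0" --pt "0 0 0 0 0 0" --pt "0 0 0 0 0 0" --pt "0 0 0 0 0 0" --fingers 12

```text
clock: 12.42
tool_pos: [0.4808, 0.2893, 0.2174]
orientation: [-179.9, -0.1, -0.0]
force: [-0.7, -0.3, -0.3]
opening: 0.0282
```

Request:
servo_tool --pt "0 0 0 0 0 0" --pt "0 0 0 0 0 0" --pt "0 0 0 0 0 0" --pt "0 0 0 0 0 0" --pt "0 0 0 0 0 0"

```text
clock: 12.83
tool_pos: [0.4806, 0.2888, 0.2171]
orientation: [180.0, -0.0, -0.0]
force: [-0.3, -4.1, 6.0]
opening: 0.0218
```

The tab is gripped at an opening of 21.8 mm. Now I follow the circle.

Request:
servo_tool --pt "10.8 0 1.8 0 0 0" --pt "10.9 0 1.4 0 0 0" --pt "11 0 0.8 0 0 0" --pt "11 0 0.2 0 0 0" --pt "11 0 -0.4 0 0 0"

```text
clock: 13.25
tool_pos: [0.5348, 0.2889, 0.2212]
orientation: [180.0, 0.1, -0.0]
force: [-6.7, -1.7, 8.5]
opening: 0.0217
```

Request:
servo_tool --pt "10.9 0 -1 0 0 0" --pt "10.9 0 -1.7 0 0 0" --pt "10.8 0 -2.3 0 0 0" --pt "10.6 0 -3 0 0 0" --pt "10.4 0 -3.6 0 0 0"

```text
clock: 13.67
tool_pos: [0.5895, 0.289, 0.21]
orientation: [-180.0, -0.1, -0.0]
force: [-3.5, -2.1, 9.3]
opening: 0.0219
```

Request:
servo_tool --pt "10.2 0 -4.2 0 0 0" --pt "10 0 -4.7 0 0 0" --pt "9.7 0 -5.3 0 0 0" --pt "9.3 0 -5.8 0 0 0" --pt "9 0 -6.4 0 0 0"

```text
clock: 14.08
tool_pos: [0.6387, 0.2891, 0.184]
orientation: [-180.0, -0.2, -0.0]
force: [-1.1, -1.5, 9.9]
opening: 0.0217
```

Request:
servo_tool --pt "8.5 0 -6.8 0 0 0" --pt "8.1 0 -7.3 0 0 0" --pt "7.7 0 -7.7 0 0 0" --pt "7.2 0 -8.1 0 0 0" --pt "6.7 0 -8.6 0 0 0"

```text
clock: 14.5
tool_pos: [0.678, 0.2892, 0.1458]
orientation: [-179.9, -0.3, -0.0]
force: [3.6, -2.6, 7.7]
opening: 0.0219
```

Request:
servo_tool --pt "6.2 0 -8.9 0 0 0" --pt "5.7 0 -9.3 0 0 0" --pt "5.2 0 -9.6 0 0 0" --pt "4.6 0 -9.5 0 0 0" --pt "3 0 -6 0 0 0"

```text
clock: 14.92
tool_pos: [0.7034, 0.2893, 0.1017]
orientation: [-179.9, -0.3, -0.0]
force: [4.8, -2.1, 6.5]
opening: 0.0219
```

Request:
servo_tool --pt "1 0 -3 0 0 0" --pt "0 0 -3 0 0 0" --pt "0 0 0 0 0 0" --pt "0 0 0 0 0 0"

```text
clock: 15.25
tool_pos: [0.7054, 0.2894, 0.0964]
orientation: [-179.9, -0.5, -0.0]
force: [12.6, -3.4, 2.3]
opening: 0.0216
```

That computes to joint ≈ 0. I release and retreat straight up.

Request:
servo_tool --pt "-1 0 0 0 0 0" --pt "0 0 0 0 0 0" --pt "0 0 0 0 0 0" --pt "0 0 0 0 0 0" --pt "0 0 0 0 0 0" --fingers 60

```text
clock: 15.67
tool_pos: [0.6995, 0.2892, 0.0942]
orientation: [180.0, 0.0, -0.0]
force: [0.6, -0.5, 0.9]
opening: 0.0493
```

Request:
servo_tool --pt "0 0 0 0 0 0" --pt "0 0 0 0 0 0" --pt "1 0 10 0 0 0" --pt "1 0 20 0 0 0" --pt "1 0 30 0 0 0"

```text
clock: 16.08
tool_pos: [0.7015, 0.2883, 0.1527]
orientation: [179.8, 0.3, -0.0]
force: [-0.3, 0.8, -0.6]
opening: 0.0596
```

Request:
servo_tool --pt "0 0 35 0 0 0" --pt "0 0 35 0 0 0" --pt "0 0 35 0 0 0" --pt "0 0 35 0 0 0" --pt "0 0 35 0 0 0"

```text
clock: 16.5
tool_pos: [0.7026, 0.2887, 0.3327]
orientation: [-180.0, -0.1, -0.0]
force: [1.6, 0.6, 0.3]
opening: 0.0602
```

Request:
servo_tool --pt "0 0 20 0 0 0" --pt "0 0 0 0 0 0" --pt "0 0 0 0 0 0" --pt "0 0 0 0 0 0"

```text
clock: 16.83
tool_pos: [0.7025, 0.289, 0.3496]
orientation: [-180.0, 0.0, -0.0]
force: [0.5, 0.0, -1.0]
opening: 0.0602
```

```bash
python3 - <<'E'
from h import *
im,d,c=shot('scene'); i2,d2,c2=shot('top')
cv2.imwrite('pics/p6.png',np.vstack([im[50:350,0:450],i2[50:350,0:450]])[:,:,::-1])
o=ctrl.get_obs();print(o['tool_pos'],o['force'],o['opening'])
for im,d,c in((im,d,c),(i2,d2,c2)):
    P=cloud(d,c); h=cv2.cvtColor(im,cv2.COLOR_RGB2HSV);z=P[...,2]
    y=(h[...,0]>20)&(h[...,0]<36)&(h[...,1]>170)&(h[...,2]>50)&(z>.05)&(z<.27)&(P[...,1]>.22)&(P[...,1]<.36)&(P[...,0]<.74)&(P[...,0]>.45)
    q=P[y]; 
    if len(q): print('tab',y.sum(),np.percentile(q,[0,50,100],0).round(4).tolist())
    r=np.hypot(P[...,0]-.5225,z-.05); an=np.arctan2(z-.05,P[...,0]-.5225)
    t=(r>.18)&(r<.21)&(abs(P[...,1]-.289)<.012)&(an>-.2)
    if t.sum(): print('tab pts',t.sum(),'angle pct',np.percentile(an[t],[2,50,98]))
E
```

```text
[0.70243798 0.28888653 0.34839451] [ 0.32461251 -0.60591016  0.26585693] 0.05993354114026397
tab 285 [[0.6651, 0.2567, 0.0984], [0.6818, 0.2892, 0.1195], [0.7099, 0.3246, 0.1306]]
tab pts 117 angle pct [0.35664978 0.40732318 0.42376082]
tab 333 [[0.5107, 0.2528, 0.0998], [0.6782, 0.2864, 0.1184], [0.7089, 0.323, 0.2023]]
tab pts 118 angle pct [0.35043837 0.40364267 0.41701309]
```

View pics/p6.png

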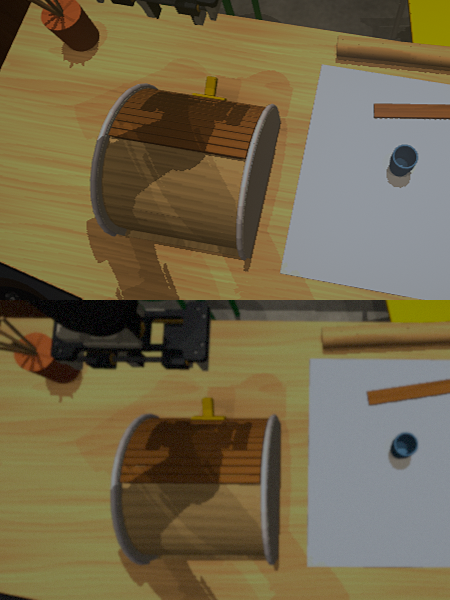

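The picture shows the cover rolled down with the tab at the front, upper crop (211,88) and lower crop (208,410). The tab's top face lies at 0.405 rad; less 0.042 for half its thickness, the tab centre is at 0.363, so the joint is about 0.01 rad. The hand is clear of everything.

```bash
python3 -c "
from plant import ctrl
print(ctrl.close_job())"
```

```text
the job is handed in; nothing more can be done
None
```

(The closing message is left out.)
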